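Stow the baking bars under the tray's keeper arm

TASK

Draw the sliding pantry tray fully out until its catch clicks and holds it. Then put every loose chocolate bar from the shelf onto the pile in the tray, tucking each one flat under the weighted keeper arm and right back against the stop, in line with the others, and last push the tray fully home until it clicks, with the whole pile still squared up under the arm. Leave the cans, the grinder and the bowl where they stand.

Things in the scene. Friction and masses are not known exactly. Their poses are not given: they have to be found in the camera images.
- tray (a joint): Bamboo tray, 156 x 300 mm, sliding on a base screwed to the shelf. m: 0 = fully home, 0.090 = fully out towards the robot; starts home. A sprung roller catch holds it at each end: about 12 N takes it over a ridge 7 mm before the end stop, and once clicked it stays within 2 mm of that stop. In between it slides with 1 N.
- tray_bay (a point): On the tray (moves with it): on its floor, 20 mm above the shelf, at the middle of the foot of the pile's back stop (its near face; 76 mm wide, 66 high). x: along the slide, away from the robot, the way bars are tucked in and the tray goes home; y left, z up. A bar in place touches the stop, centre at x = -65 mm, its near 85 mm standing clear of the cheeks so that its sides can be held.
- tray_mouth (a point): On the tray floor at the middle of the mouth of the pile's bay, 45 mm in front of tray_bay, same axes. The grey side cheeks are 66 mm high, 70 mm apart inside; their last 15 mm flare to about 80 mm apart here. From here the floor is clear for 180 mm to the front panel; the tray's side lips are 10 mm high and 144 mm apart inside.
- tray_front (a point): Middle of the top edge of the tray's front panel (moves with the tray, same axes as tray_bay; 230 mm in front of it). The panel is 10 mm thick along the slide, 156 mm wide, its top 22 mm above the tray floor, 42 mm above the shelf; pinch it from above to draw or push the tray.
- keeper_bar (a point): Middle of the keeper arm's aluminium weight bar, which lies across the pile about 48 mm in front of the back stop: 16 mm thick (underside 8 mm below this point), 104 mm wide, on thin legs outside the cheeks. Hinged 45 mm behind the back stop and 38 mm above the tray floor, it swings up at most 57 degrees and always falls back by its weight, about 0.8 N.
- keeper_tip (a point): Tip of the arm's smooth metal tongue, 44 mm wide, which slopes down from here to the weight bar's underside (24 degrees over one bar, 46 over five). It stands 16 mm or more above the pile, some 38 mm nearer the robot than keeper_bar. A bar pushed level along the top of the pile under the tongue lifts the arm by itself, for 3 to 5 N (more if it is also pressed down).
- bar_0: Boxed bar of baking chocolate: stiff flat carton 130 mm long (its x), 60 wide (its y), 9 thick (its z), about 90 g, dark brown, cream band, red patch, gold ends; either face up, either end first. Origin at its centre. This one already lies in the bay under the arm.
- bar_1: Boxed bar of baking chocolate: stiff flat carton 130 mm long (its x), 60 wide (its y), 9 thick (its z), about 90 g, dark brown, cream band, red patch, gold ends; either face up, either end first. Origin at its centre. Starts lying flat on the shelf beside the tray, its x roughly along the slide; always there.
- bar_2: Boxed bar of baking chocolate: stiff flat carton 130 mm long (its x), 60 wide (its y), 9 thick (its z), about 90 g, dark brown, cream band, red patch, gold ends; either face up, either end first. Origin at its centre. Starts lying flat on the shelf beside the tray, its x roughly along the slide, or is absent.
- bar_3: Boxed bar of baking chocolate: stiff flat carton 130 mm long (its x), 60 wide (its y), 9 thick (its z), about 90 g, dark brown, cream band, red patch, gold ends; either face up, either end first. Origin at its centre. Starts lying flat on the shelf beside the tray, its x roughly along the slide, or is absent.
- bar_4: Boxed bar of baking chocolate: stiff flat carton 130 mm long (its x), 60 wide (its y), 9 thick (its z), about 90 g, dark brown, cream band, red patch, gold ends; either face up, either end first. Origin at its centre. Starts lying flat on the shelf beside the tray, its x roughly along the slide, or is absent.
- bar_5: Boxed bar of baking chocolate: stiff flat carton 130 mm long (its x), 60 wide (its y), 9 thick (its z), about 90 g, dark brown, cream band, red patch, gold ends; either face up, either end first. Origin at its centre. Starts lying flat on top of bar_1, or is absent.
- soup_can_a: A closed soup can, red label, 66 mm across, 101 mm high, 350 g. Stands upright beyond the bars; leave it alone. Origin at the centre of its foot.
- soup_can_b: A closed soup can, green label, 66 mm across, 101 mm high, 350 g. Stands upright beyond the bars; leave it alone. Origin at the centre of its foot.
- pepper_grinder: Press-button pepper grinder of brushed steel, 54 mm across, 164 mm high, 300 g. Stands upright beyond the bars; leave it alone. Origin at the centre of its foot.
- pinch_bowl: Purple silicone pinch bowl, 80 mm across, 35 mm high, 60 g. Stands upright beyond the bars; leave it alone. Origin at the centre of its foot.

How it is judged:
On the way, in this order (a step that is already met when the one before it is completed fails the run):
1. the tray is drawn fully out, held by its catch (value of joint tray above 0.086 m), for 0.2 s.
2. with the tray still out, every bar lies in the bay under the keeper arm, flat and back against the stop (value of joint tray above 0.078 m and x of bar_0 in the frame of tray_bay between -0.074 and -0.055 m and y of bar_0 in the frame of tray_bay between -0.01 and 0.01 m and z of each of bar_0, bar_1, bar_2, bar_3, bar_4, bar_5 in the frame of tray_bay below 0.056 m and z of each of bar_0, bar_1, bar_2, bar_3, bar_4, bar_5 in the frame of keeper_bar below -0.008 m and angle between the z axis of each of bar_0, bar_1, bar_2, bar_3, bar_4, bar_5 and the z axis of tray_bay, either way round below 0.12 rad and angle between the x axis of each of bar_0, bar_1, bar_2, bar_3, bar_4, bar_5 and the x axis of tray_bay, either way round below 0.15 rad and x of bar_1 in the frame of tray_bay between -0.074 and -0.055 m and y of bar_1 in the frame of tray_bay between -0.01 and 0.01 m and x of bar_2 in the frame of tray_bay between -0.074 and -0.055 m and y of bar_2 in the frame of tray_bay between -0.01 and 0.01 m and x of bar_3 in the frame of tray_bay between -0.074 and -0.055 m and y of bar_3 in the frame of tray_bay between -0.01 and 0.01 m and x of bar_4 in the frame of tray_bay between -0.074 and -0.055 m and y of bar_4 in the frame of tray_bay between -0.01 and 0.01 m and x of bar_5 in the frame of tray_bay between -0.074 and -0.055 m and y of bar_5 in the frame of tray_bay between -0.01 and 0.01 m), for 0.2 s.
At the end, for the whole second after the job is handed in: The tray is clicked home (within 4 mm of its stop). Every bar that is present lies in the bay below the keeper arm's weight bar, flat (within 7 degrees), in line with the slide (within 8 degrees), within 9 mm of the back stop and within 10 mm of the tray's middle line, at rest (value of joint tray below 0.004 m and x of bar_0 in the frame of tray_bay between -0.074 and -0.055 m and y of bar_0 in the frame of tray_bay between -0.01 and 0.01 m and z of each of bar_0, bar_1, bar_2, bar_3, bar_4, bar_5 in the frame of tray_bay below 0.056 m and z of each of bar_0, bar_1, bar_2, bar_3, bar_4, bar_5 in the frame of keeper_bar below -0.008 m and angle between the z axis of each of bar_0, bar_1, bar_2, bar_3, bar_4, bar_5 and the z axis of tray_bay, either way round below 0.12 rad and angle between the x axis of each of bar_0, bar_1, bar_2, bar_3, bar_4, bar_5 and the x axis of tray_bay, either way round below 0.15 rad and x of bar_1 in the frame of tray_bay between -0.074 and -0.055 m and y of bar_1 in the frame of tray_bay between -0.01 and 0.01 m and x of bar_2 in the frame of tray_bay between -0.074 and -0.055 m and y of bar_2 in the frame of tray_bay between -0.01 and 0.01 m and x of bar_3 in the frame of tray_bay between -0.074 and -0.055 m and y of bar_3 in the frame of tray_bay between -0.01 and 0.01 m and x of bar_4 in the frame of tray_bay between -0.074 and -0.055 m and y of bar_4 in the frame of tray_bay between -0.01 and 0.01 m and x of bar_5 in the frame of tray_bay between -0.074 and -0.055 m and y of bar_5 in the frame of tray_bay between -0.01 and 0.01 m and linear speed of each of bar_0, bar_1, bar_2, bar_3, bar_4, bar_5 below 0.02 m/s); the robot touches nothing.
It fails at once if the soup can a is shifted by more than 40 mm or knocked over (distance of soup_can_a from where it was at the start of the episode above 0.04 m or angle between soup_can_a's own z axis and vertical above 0.5 rad).
It fails at once if the soup can b is shifted by more than 40 mm or knocked over (distance of soup_can_b from where it was at the start of the episode above 0.04 m or angle between soup_can_b's own z axis and vertical above 0.5 rad).
It fails at once if the pepper grinder is shifted by more than 40 mm or knocked over (distance of pepper_grinder from where it was at the start of the episode above 0.04 m or angle between pepper_grinder's own z axis and vertical above 0.5 rad).
It fails at once if the pinch bowl is shifted by more than 40 mm or knocked over (distance of pinch_bowl from where it was at the start of the episode above 0.04 m or angle between pinch_bowl's own z axis and vertical above 0.5 rad).
Of bar_2, bar_3, bar_4, bar_5 only 2 to 4 are there at a start; the rules pass over those that are not, and their reading is None.
At some moment in a run one of bar_1, bar_2, bar_3, bar_4, bar_5 may be knocked a few centimetres aside while the robot is not near it.
Once in a run the grip may slacken for a moment while it holds something.
It also fails if it takes over 210 s, if anything falls off the work surface, if the arm or the gripper's body presses on something with over 40 N, if the wrist force passes 120 N, or if a joint passes its speed limit or range.

ROBOT

A 7-joint arm with a two-finger parallel gripper is mounted at the origin on the work surface. World frame = base frame: x ahead of the robot, y to its left, z up, the work surface at z = 0. Lengths are in m, angles in rad, forces in N, time in s.
With the tool pointing down it reaches from about 0.35 to 0.9 m from the base axis. Payload 19.9 kg.
Tool frame: the origin (TCP) lies at the centre of the arm's flange, where the gripper is bolted on; the fingertips stand 173 mm ahead of it and the grasp point (between the pads) lies 155 mm ahead of it (ctrl.tip_reach is the distance from the TCP to the fingertips, in m); z points along the fingers, y is the line along which they close (so a half turn about z gives the same grasp; the last joint's range is limited). The gripper opens to 85 mm and grips with 20 to 120 N. Pads are 22 mm wide; open, the fingers measure 114 mm over their backs; the gripper's body (76 mm by 85 mm) begins 54 mm behind the grasp point. The pads swing forward as they close: fully open they stand 13 mm farther back than shut.
Start: joints at [-1.202, 0.417, -0.01, 1.614, 0.005, 1.111, -0.053], TCP at [0.25, 0.573, 0.405] pointing down, gripper open.
Joint ranges: [-2.81, 2.81], [-0.39, 2.02], [-1.27, 1.25], [0.06, 2.57], [-1.19, 4.33], [0.19, 2], [-2.82, 2.82]. Speed limits (rad/s): [1.89, 1.89, 2.39, 2.39, 3.01, 3.01, 3.01].

INTERFACE

Orientations are given as a 3x3 rotation matrix whose columns are the frame's x, y, z axes.
In Python, from cell import ctrl, cams, job, observe gives the robot as it stands (ctrl), with the cameras (cams), the job (job) and the readings as plain functions.
- The arm moves only by the tool pendant, called after "Call:" as name(argument=value, ...) on one line, values as JSON. Schema: {"type":"object","properties":{"segments":{"type":"array","items":{"type":"array","items":{"type":"number"},"minItems":5,"maxItems":5},"minItems":1,"maxItems":10},"force":{"type":"number"},"only":{"type":"string"},"quiet":{"type":"boolean"},"lines":{"type":"string"}},"required":["segments"],"additionalProperties":false}. segments is a list of rows, 1 to 10 of them, each of 5 numbers: the opening from 0.0 (shut) to 1.0 (fully open), then dx, dy, dz in shares of the most that a row can go, 1 being 62.5 mm, then a turn about the tool's z in shares of 4 rad (1.0 is 4 rad); each row shifts and turns the commanded pose from where the row before left it, along the tool's axes as they then stand; what a row does not reach is not made up. A row lasts 1/8 s, in which the tool goes at most 0.0625 m and 0.188 rad, less where a joint would pass 70% of its speed; a pose out of reach is approached as far as the arm can. The fingers move at their own pace and stop on an object; force is the grip in N (left out, the last holds). Time passes only in rows, so rows that do not move let the fingers close. The tool returns the time, the measured TCP pose, the force, the opening and the grip force at its end. only (a regular expression) keeps the lines of the reply that match it, lines (a string "A,B") keeps lines A to B, and quiet returns only ok. No shift or turn number may pass 1 either way. Input that does not fit is refused with a message, and nothing moves.
- observe(): the state, without advancing time (a new reading comes with each control period).
- cams.camera(name): name is "side" or "top" or "wrist"; returns the picture (420x560x3 uint8, blue, green, red); there is no depth.
- cams.camera_model(name): a dict with "fx", "fy", "cx", "cy" (pixels), "distortion" ([k1, k2, p1, p2, k3] as OpenCV has them; the pictures are not rectified), "rvec" (rotation vector, rad) and "tvec" (3), from world to camera coordinates, as OpenCV has them; the wrist camera has in their place "tool_from_camera" (4x4, takes a point from camera to tool coordinates, whose origin is the TCP and whose axes are the flange's). Camera axes: x right, y down, z forward; pixel columns grow to the right and rows downward; lengths in m; the calibration is good to about 2 mm. A picture is of the moment at which its call begins: read the wrist's pose just before it. camera_model takes no time and is no camera call.
- job.hand_in(): hands the job in; it is judged then, once.
The state is a dict: "time": time; "qpos": joint angles; "dq": joint speeds; "effort": joint torques, N m; "ee_pos": TCP position; "ee_rot": TCP orientation; "force": force on the tool from outside, world axes, zero at the start; "ft_torque": the same for the moment, N m; "gripper_width": opening from 0.0 (shut) to 1.0 (fully open); "grip_force": force on a finger pad.
Only numpy, scipy, OpenCV 4.12 (cv2) and the standard library are available. Lean on these libraries where they do the work, as an engineer would, in place of code of your own. Each camera call takes 0.05 s, during which the arm holds its last target. There are 200 camera calls.

## Working session

There is one attempt and no reset: what is moved stays moved. The work goes in short steps, Python scripts to look and compute and a tool call to move; the robot and the scene stay as the last step left them, time stands still between calls to the robot, and variables do not carry over. Pictures are saved under pics/ and viewed, at most 18 in all, crops included, and the job is handed in when it is done.

```bash
ls; mkdir -p pics; python3 - <<'E'
from cell import ctrl, cams, job, observe
import cv2
s=observe();print(s['time'],s['ee_pos'],s['ee_rot'],s['gripper_width'])
for n in("top","side"):
    cv2.imwrite(f"pics/{n}0.png",cams.camera(n)); print(n,cams.camera_model(n))
print(cams.camera_model("wrist"))
E
```

```text
cell.py
pics
0.0 [0.24952762 0.57288107 0.40402812] [[-9.16803882e-01  3.99337484e-01 -4.64186541e-04]
 [ 3.99337749e-01  9.16803082e-01 -1.21286972e-03]
 [-5.87766907e-05 -1.29733088e-03 -9.99999157e-01]] 0.9994687325967714
top {'fx': 423.52779724336597, 'fy': 423.52779724336597, 'cx': 283.63907502063427, 'cy': 213.92797056834738, 'distortion': array([0.03354506, 0.        , 0.        , 0.        , 0.        ]), 'rvec': array([ 2.10012031, -2.10727979,  0.23686615]), 'tvec': array([0.04555314, 0.61528886, 0.9904747 ])}
side {'fx': 424.0658207591179, 'fy': 424.0658207591179, 'cx': 280.39493906380056, 'cy': 210.87925209927613, 'distortion': array([-0.13456334,  0.        ,  0.        ,  0.        ,  0.        ]), 'rvec': array([ 2.33468194, -0.25086735,  0.10479237]), 'tvec': array([-0.59920603,  0.15915954,  0.83292077])}
{'fx': 373.65610811088004, 'fy': 373.65610811088004, 'cx': 270.7671834848685, 'cy': 209.8770446480391, 'distortion': array([-0.05860248,  0.        ,  0.        ,  0.        ,  0.        ]), 'tool_from_camera': array([[-7.29600995e-04, -9.59584748e-01, -2.81418867e-01,
         7.17310144e-02],
       [ 9.99999221e-01, -9.85116644e-04,  7.66481941e-04,
         1.90144312e-04],
       [-1.01273479e-03, -2.81418089e-01,  9.59584719e-01,
         3.15440715e-02],
       [ 0.00000000e+00,  0.00000000e+00,  0.00000000e+00,
         1.00000000e+00]])}
```

View pics/top0.png

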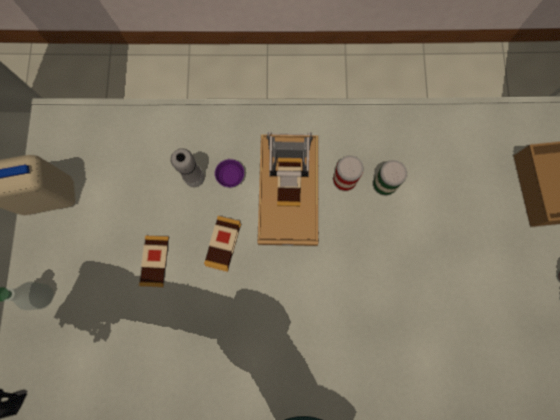

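View pics/side0.png

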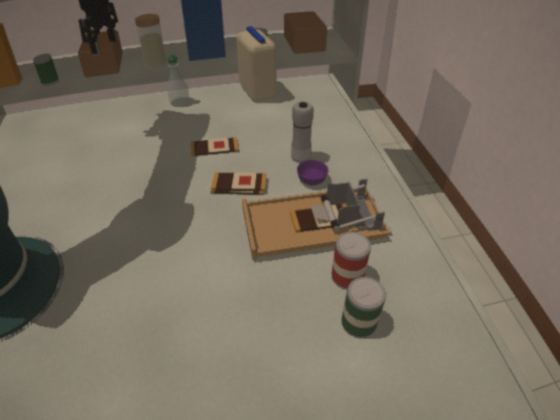

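The top view shows the tray at (289,190), its bay at the far end, and a bar pile at (223,243). There is another at (154,261). The side view shows the nearer one as a thicker carton stack. Next I'll enlarge both and set up measuring helpers.

```bash
cat > h.py <<'E'
import numpy as np,cv2
from cell import ctrl, cams, job, observe
def px2w(name,pts,z,s=None):
    m=cams.camera_model(name);K=np.array([[m['fx'],0,m['cx']],[0,m['fy'],m['cy']],[0,0,1]])
    n=cv2.undistortPoints(np.array(pts,float).reshape(-1,1,2),K,m['distortion']).reshape(-1,2)
    d=np.c_[n,np.ones(len(n))]
    if name=='wrist':
        s=s or observe();R=np.array(s['ee_rot']);T=m['tool_from_camera']
        o=R@T[:3,3]+s['ee_pos'];D=d@(R@T[:3,:3]).T
    else:
        R=cv2.Rodrigues(m['rvec'])[0];o=-R.T@m['tvec'];D=d@R
    z=np.broadcast_to(z,len(D))
    return o+D*((z-o[2])/D[:,2])[:,None]
def w2px(name,P,s=None):
    m=cams.camera_model(name);K=np.array([[m['fx'],0,m['cx']],[0,m['fy'],m['cy']],[0,0,1]])
    if name=='wrist':
        s=s or observe();T=np.eye(4);T[:3,:3]=s['ee_rot'];T[:3,3]=s['ee_pos'];C=np.linalg.inv(T@m['tool_from_camera'])
        r,t=cv2.Rodrigues(C[:3,:3])[0],C[:3,3]
    else:r,t=m['rvec'],m['tvec']
    return cv2.projectPoints(np.array(P,float).reshape(-1,1,3),r,t,K,m['distortion'])[0].reshape(-1,2)
def crop(im,x0,y0,x1,y1,k,f):
    c=cv2.resize(im[y0:y1,x0:x1],None,fx=k,fy=k,interpolation=cv2.INTER_CUBIC)
    cv2.imwrite(f,c)
E
python3 - <<'E'
from h import *
a=cv2.imread('pics/top0.png');b=cv2.imread('pics/side0.png')
A=cv2.resize(a[120:295,130:330],None,fx=4,fy=4,interpolation=cv2.INTER_CUBIC)[:600]
A=cv2.convertScaleAbs(A,alpha=1.6)
cv2.imwrite('pics/top0c.png',A[:600,:800])
B=cv2.resize(b[125:275,185:385],None,fx=4,fy=4,interpolation=cv2.INTER_CUBIC)
cv2.imwrite('pics/side0c.png',cv2.convertScaleAbs(B,alpha=1.6))
E
```

```text
(no output)
```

View pics/top0c.png

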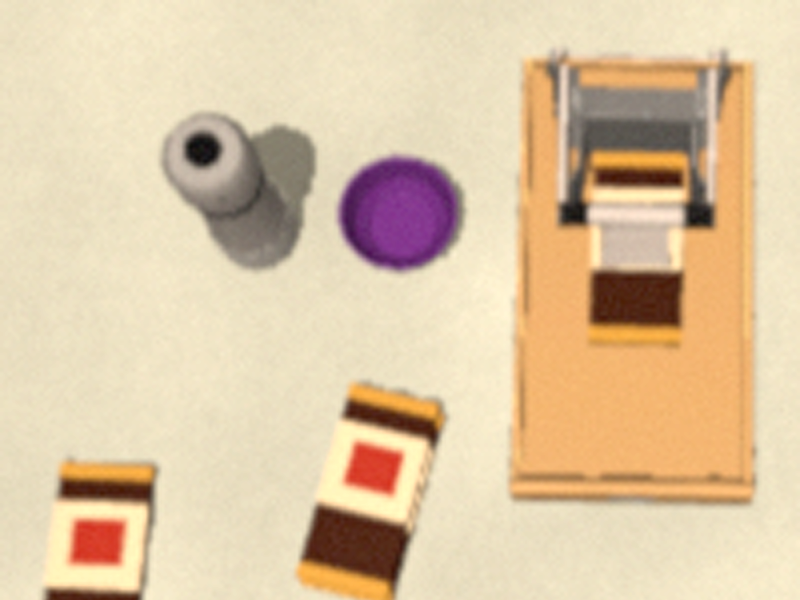

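View pics/side0c.png

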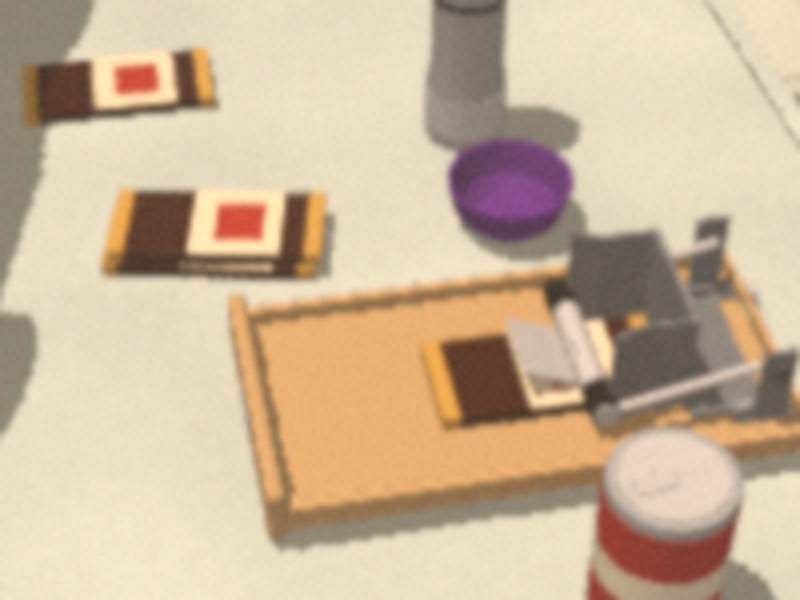

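The crops show that the pile nearest the tray has two cartons (thick side, seam) and the left pile has one, so there are three loose bars. Crop corners: front panel (513,490)-(752,492), near stack (350,383),(442,402),(392,600),(298,580).

```bash
python3 - <<'E'
from h import *
np.set_printoptions(precision=4,suppress=True)
T=lambda p:np.array(p)/4+[130,120]-.375
fr=px2w('top',T([(513,483),(752,485),(513,495),(752,497)]),.042);print('front',fr)
fb=px2w('top',T([(526,62),(752,62)]),.03);print('back',fb)
st=px2w('top',T([(350,383),(442,402),(392,600),(298,580)]),.018);print('stack',st,st.mean(0))
b0=px2w('top',T([(590,342),(681,343)]),.029);print('bar0 near',b0)
S=lambda p:np.array(p)/4+[185,125]-.375
print('side front',px2w('side',S([(237,300),(272,535)]),.042))
print('side stack',px2w('side',S([(122,190),(327,193),(321,265),(105,264)]),.018))
l=px2w('top',[(142,236),(168.5,236.5),(165,286),(140,286)],.009);print('single',l,l.mean(0))
ls=px2w('side',S([(22,68),(207,50),(216,97),(30,118)]),.009);print(ls,ls.mean(0))
E
```

```text
front [[ 0.5532  0.1088  0.042 ]
 [ 0.5514 -0.0423  0.042 ]
 [ 0.5455  0.1088  0.042 ]
 [ 0.5437 -0.0421  0.042 ]]
back [[ 0.8432  0.1036  0.03  ]
 [ 0.8427 -0.0493  0.03  ]]
stack [[0.6237 0.2177 0.018 ]
 [0.6108 0.1572 0.018 ]
 [0.4821 0.1865 0.018 ]
 [0.4951 0.2467 0.018 ]] [0.5529 0.202  0.018 ]
bar0 near [[0.6481 0.0603 0.029 ]
 [0.6473 0.0009 0.029 ]]
side front [[ 0.5515  0.1062  0.042 ]
 [ 0.5423 -0.0669  0.042 ]]
side stack [[0.4981 0.2492 0.018 ]
 [0.6244 0.2181 0.018 ]
 [0.608  0.1519 0.018 ]
 [0.4808 0.1808 0.018 ]]
single [[0.5713 0.4126 0.009 ]
 [0.5697 0.3439 0.009 ]
 [0.4424 0.3453 0.009 ]
 [0.4428 0.4083 0.009 ]] [0.5066 0.3775 0.009 ]
[[0.4428 0.412  0.009 ]
 [0.5733 0.4045 0.009 ]
 [0.5716 0.3471 0.009 ]
 [0.4448 0.3515 0.009 ]] [0.5081 0.3788 0.009 ]
```

The measurements agree: tray yaw is about -0.015 rad, front panel centre (0.5485, 0.033), bay stop x ≈ 0.778, and bar lengths and widths check out. I'll turn the tool to pinch the panel, then travel there.

Units first: shifts go in shares of 62.5 mm and turns go in shares of 4 rad. So 0.018 m is 0.288, 0.168 rad is 0.042.

Call:
pendant(segments=[[1, 0, 0, 0.288, 0.042], [1, 0, 0, 0.288, 0.042], [1, 0, 0, 0.288, 0.042], [1, 0, 0, 0.288, 0.042], [1, 0, 0, 0.288, 0.042], [1, 0, 0, 0.288, 0.042], [1, 0, 0, 0.288, 0.042], [1, 0, 0, 0, 0]])

```text
time: 1.1
ee_pos: [0.2491, 0.5727, 0.2773]
ee_rot: [[0.015, 1.0, -0.001], [1.0, -0.015, -0.003], [-0.003, -0.001, -1.0]]
force: [0.6, 0.5, 0.9]
gripper_width: 1.001
grip_force: 0.0
```

```bash
cat >> h.py <<'E'
def delta(target,yaw=None):
    """tool-axes shift to world target; turn to bring tool y to world angle yaw"""
    s=observe();R=np.array(s['ee_rot']);d=R.T@(np.array(target)-s['ee_pos'])
    a=np.arctan2(R[1,1],R[0,1]);t=None if yaw is None else (a-yaw+np.pi/2)%np.pi-np.pi/2
    print('t',s['time'],'pos',np.round(s['ee_pos'],4),'shift',np.round(d,4),'yang',round(a,4),'turn',t,'q',np.round(s['qpos'],2),'F',np.round(s['force'],1),'g',s['gripper_width'],s['grip_force'])
E
python3 -c "
from h import *
delta([.5485,.033,.26],-.015)"
```

```text
t 1.1 pos [0.2491 0.5727 0.2773] shift [-0.5351  0.3074  0.0186] yang -0.0149 turn 0.00011644096104790336 q [-1.37  0.57  0.22  1.72 -0.15  0.87 -1.1 ] F [0.6 0.5 0.9] g 1.0010502105562196 0.0
```

Converted, -0.0535 m is -0.856, 0.0307 m is 0.4912.

Call:
pendant(segments=[[1, -0.856, 0.4912, 0.0288, 0], [1, -0.856, 0.4912, 0.0288, 0], [1, -0.856, 0.4912, 0.0288, 0], [1, -0.856, 0.4912, 0.0288, 0], [1, -0.856, 0.4912, 0.0288, 0], [1, -0.856, 0.4912, 0.0288, 0], [1, -0.856, 0.4912, 0.0288, 0], [1, -0.856, 0.4912, 0.0288, 0], [1, -0.856, 0.4912, 0.0288, 0], [1, -0.856, 0.4912, 0.0288, 0]])

```text
time: 2.35
ee_pos: [0.549, 0.0313, 0.2616]
ee_rot: [[0.011, 1.0, 0.001], [1.0, -0.011, 0.001], [0.001, 0.001, -1.0]]
force: [0.4, 1.3, -0.4]
gripper_width: 0.999
grip_force: 0.0
```

Call:
pendant(segments=[[1, 0, 0, 0, 0], [1, 0, 0, 0, 0]], quiet=true)

```text
ok
```

```bash
python3 -c "
from h import *
delta([.5485,.033,.200],-.015)
cv2.imwrite('pics/w1.png',cams.camera('wrist'))"
```

```text
t 2.6 pos [0.548  0.0333 0.2611] shift [-0.0003  0.0005  0.0611] yang -0.0132 turn 0.0018116697615715438 q [-0.38  0.49  0.33  1.93 -0.22  0.76  0.06] F [-1.3  0.   0.5] g 0.9987858183840761 0.0
```

View pics/w1.png

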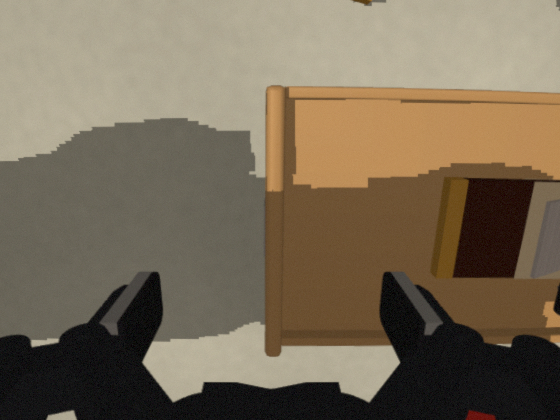

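The panel (column ~275) sits midway between the fingers (147 and 395). Descend, pinch, then draw.

Converted, 0.031 m is 0.496, 0.03 m is 0.48.

Call:
pendant(segments=[[1, 0, 0, 0.48, 0], [1, 0, 0, 0.496, 0], [0, 0, 0, 0, 0], [0, 0, 0, 0, 0], [0, 0, 0, 0, 0], [0, 0, 0, 0, 0], [0, 0, 0, 0, 0], [0, 0, 0, 0, 0]], force=60)

```text
time: 3.65
ee_pos: [0.549, 0.0333, 0.2008]
ee_rot: [[0.016, 1.0, 0.003], [1.0, -0.016, 0.0], [0.0, 0.003, -1.0]]
force: [5.5, 0.1, 4.1]
gripper_width: 0.1
grip_force: 61.2
```

Call:
pendant(segments=[[0, 0, -0.192, 0, 0], [0, 0, -0.192, 0, 0], [0, 0, -0.192, 0, 0], [0, 0, -0.192, 0, 0], [0, 0, -0.192, 0, 0], [0, 0, -0.192, 0, 0], [0, 0, -0.192, 0, 0], [0, 0, -0.16, 0, 0], [0, 0, 0, 0, 0], [0, 0, 0, 0, 0]])

```text
time: 4.9
ee_pos: [0.4577, 0.035, 0.2013]
ee_rot: [[0.016, 1.0, 0.012], [1.0, -0.016, 0.0], [0.001, 0.012, -1.0]]
force: [29.8, 1.8, -15.7]
gripper_width: 0.095
grip_force: 63.7
```

```bash
python3 -c "
from h import *
delta([.5485,.033,.200],-.015)"
```

```text
t 4.9 pos [0.4577 0.035  0.2013] shift [-0.0006  0.0908  0.0024] yang -0.016 turn -0.0010230404279740757 q [-0.4   0.47  0.3   2.17 -0.26  0.53  0.08] F [ 29.8   1.8 -15.7] g 0.09517394023026804 63.69539737701416
```

Drawn 91 mm and stopped hard against the end. Release, lift and swing to the two-bar stack.

Converted, -0.05 m is -0.8, 0.001 m is 0.016.

Call:
pendant(segments=[[0, 0, 0.016, 0, 0], [1, 0, 0, 0, 0], [1, 0, 0, 0, 0], [1, 0, 0, 0, 0], [1, 0, 0, -0.8, 0], [1, 0, 0, -0.8, 0]])

```text
time: 5.65
ee_pos: [0.4546, 0.0345, 0.3006]
ee_rot: [[0.016, 1.0, -0.002], [1.0, -0.016, -0.001], [-0.001, -0.002, -1.0]]
force: [0.5, 0.3, 0.4]
gripper_width: 1.0
grip_force: 0.0
```

Call:
pendant(segments=[[1, 0, 0, 0, -0.0425], [1, 0, 0, 0, -0.0425], [1, 0, 0, 0, -0.0425], [1, 0, 0, 0, -0.0425], [1, 0, 0, 0, -0.0425], [1, 0, 0, 0, -0.0425], [1, 0, 0, 0, -0.0425], [1, 0, 0, 0, -0.043], [1, 0, 0, 0, 0]])

```text
time: 6.78
ee_pos: [0.4548, 0.0344, 0.2997]
ee_rot: [[-0.975, 0.224, -0.0], [0.224, 0.975, -0.0], [0.0, -0.0, -1.0]]
force: [-0.9, -0.4, 0.2]
gripper_width: 0.999
grip_force: 0.0
```

```bash
python3 -c "
from h import *
delta([.505,.213,.30],1.346)
delta([.4577,.035,.30],1.346)"
```

```text
t 6.775 pos [0.4548 0.0344 0.2997] shift [-0.0089  0.1853 -0.0003] yang 1.3448 turn -0.0011530054524606648 q [-0.27  0.26  0.14  2.12 -0.05  0.76  1.25] F [-0.9 -0.4  0.2] g 0.9993736774738046 0.0
t 6.775 pos [0.4548 0.0344 0.2997] shift [-0.0027  0.0012 -0.0003] yang 1.3448 turn -0.0011530054524606648 q [-0.27  0.26  0.14  2.12 -0.05  0.76  1.25] F [-0.9 -0.4  0.2] g 0.9993736774738046 0.0
```

Converted, 0.06 m is 0.96, 0.005 m is 0.08.

Call:
pendant(segments=[[1, -0.048, 0.96, 0, 0], [1, -0.048, 0.96, 0, 0], [1, -0.048, 0.96, 0, 0], [1, 0, 0.08, 0, 0], [1, 0, 0, 0, 0]])

```text
time: 7.4
ee_pos: [0.5048, 0.2128, 0.2993]
ee_rot: [[-0.974, 0.225, -0.001], [0.225, 0.974, -0.001], [0.0, -0.001, -1.0]]
force: [0.3, -0.6, 0.7]
gripper_width: 1.002
grip_force: 0.0
```

```bash
python3 -c "
from h import *
delta([.505,.213,.25],1.346)
a=cams.camera('wrist');b=cams.camera('top');cv2.imwrite('pics/w2.png',a);cv2.imwrite('pics/top2.png',b)
B=cv2.resize(b[130:310,130:330],None,fx=2,fy=2,interpolation=cv2.INTER_CUBIC)
c=np.zeros((420,800,3),np.uint8);c[:300,:400]=cv2.resize(a,(400,300));c[:360,400:]=cv2.convertScaleAbs(B,alpha=1.5)
cv2.imwrite('pics/c2.png',c)
"
```

```text
t 7.4 pos [0.5048 0.2128 0.2993] shift [-0.0002  0.0003  0.0493] yang 1.3434 turn -0.0026426202171139224 q [-0.51  0.41  0.07  1.9  -0.04  0.83  0.92] F [ 0.3 -0.6  0.7] g 1.0023378384159434 0.0
```

View pics/c2.png

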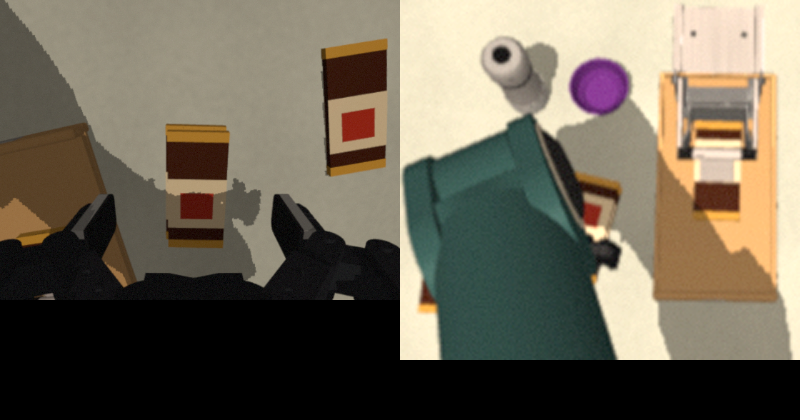

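```bash
python3 -c "
from h import *
a=cv2.imread('pics/w2.png');c=cv2.resize(a[160:360,200:360],None,fx=3,fy=3,interpolation=cv2.INTER_CUBIC);cv2.imwrite('pics/w2c.png',cv2.convertScaleAbs(c,alpha=1.3))
"
```

```text
(no output)
```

View pics/w2c.png

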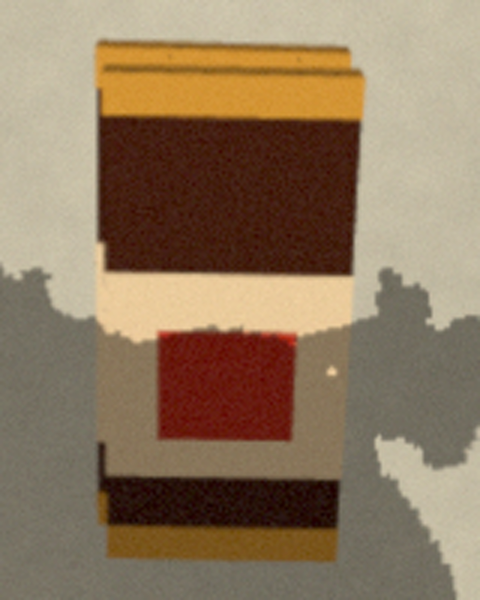

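The top bar's top face has crop corners (104,68),(363,72),(336,560),(107,558). The lower bar peeks out on the left and near sides.

```bash
python3 - <<'E'
from h import *
np.set_printoptions(precision=4,suppress=True)
C=lambda p:np.array(p)/3+[200,160]-.33
t=px2w('wrist',C([(104,68),(363,72),(336,560),(107,558)]),.018);print(t,t.mean(0))
n=t[:2].mean(0);f=t[2:].mean(0);d=f-n;print('len',np.linalg.norm(d),'w',np.linalg.norm(t[0]-t[1]),np.linalg.norm(t[2]-t[3]),'yaw',np.arctan2(d[1],d[0]))
lo=px2w('wrist',C([(97,42),(350,47)]),.009);print('lower near',lo,lo.mean(0))
g=t.mean(0)-.045*d/np.linalg.norm(d);print('grasp',g)
delta([g[0],g[1],.173+.012],np.pi/2+np.arctan2(d[1],d[0]))
E
```

```text
[[0.4819 0.1917 0.018 ]
 [0.4962 0.249  0.018 ]
 [0.6232 0.2175 0.018 ]
 [0.6089 0.159  0.018 ]] [0.5525 0.2043 0.018 ]
len 0.13105032600645408 w 0.059057528537790685 0.06020187300721531 yaw -0.24755948346285195
lower near [[0.4772 0.1903 0.009 ]
 [0.4918 0.2479 0.009 ]] [0.4845 0.2191 0.009 ]
grasp [0.5089 0.2153 0.018 ]
t 7.5 pos [0.5049 0.2117 0.2996] shift [-0.0031  0.0045  0.1146] yang 1.3427 turn 0.019483487008199463 q [-0.51  0.41  0.07  1.9  -0.04  0.83  0.92] F [ 0.6 -0.2 -0.4] g 1.0029699138266135 0.0
```

Converted, 0.04 m is 0.64, 0.03 m is 0.48, 0.013 rad is 0.0033.

Call:
pendant(segments=[[1, -0.048, 0.072, 0.48, 0.0033], [1, 0, 0, 0.64, 0], [1, 0, 0, 0.64, 0], [1, 0, 0, 0.16, 0], [0, 0, 0, 0, 0], [0, 0, 0, 0, 0], [0, 0, 0, 0, 0], [0, 0, 0, 0, 0], [0, 0, 0, 0, 0]], force=45)

```text
time: 8.62
ee_pos: [0.5096, 0.2167, 0.1814]
ee_rot: [[-0.972, 0.236, 0.002], [0.236, 0.972, 0.001], [-0.002, 0.001, -1.0]]
force: [-1.4, -2.3, 10.1]
gripper_width: 0.683
grip_force: 49.2
```

Call:
pendant(segments=[[0, 0, 0, -0.08, 0], [0, 0, 0, -0.16, 0], [0, 0, 0, -0.4, 0], [0, 0, 0, -0.48, 0], [0, 0, 0, -0.48, 0], [0, 0, 0, 0, 0]])

```text
time: 9.38
ee_pos: [0.5094, 0.2169, 0.2825]
ee_rot: [[-0.972, 0.236, 0.004], [0.236, 0.972, 0.002], [-0.003, 0.003, -1.0]]
force: [1.2, 0.5, -1.5]
gripper_width: 0.683
grip_force: 48.4
```

```bash
python3 -c "
from h import *
delta([.505,.213,.25],1.346)
a=cams.camera('wrist');b=cams.camera('side');cv2.imwrite('pics/w3.png',a);cv2.imwrite('pics/s3.png',b)
B=cv2.resize(b[100:280,160:400],None,fx=5/3,fy=5/3,interpolation=cv2.INTER_CUBIC)
c=np.zeros((300,800,3),np.uint8);c[:300,:400]=cv2.resize(a,(400,300));c[:300,400:]=B
cv2.imwrite('pics/c3.png',cv2.convertScaleAbs(c,alpha=1.4))
"
```

```text
t 9.375 pos [0.5094 0.2169 0.2825] shift [ 0.0035 -0.0049  0.0325] yang 1.3329 turn -0.013085145886338578 q [-0.51  0.44  0.07  1.9  -0.04  0.8   0.91] F [ 1.2  0.5 -1.5] g 0.6831594596102303 48.449254631996155
```

View pics/c3.png

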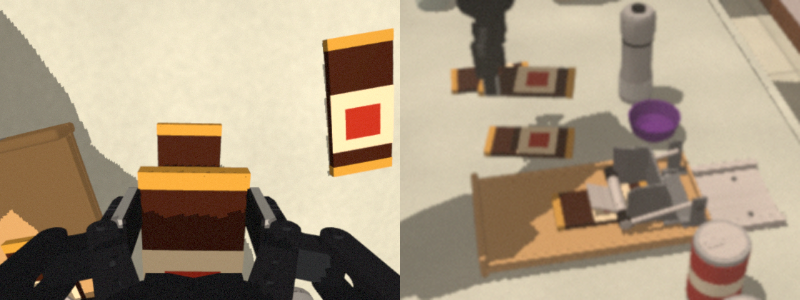

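The wrist shows one bar held at its near end, corners about (139,168)–(249,170) in the half-size view. The lower bar is left on the shelf. Next I'll measure the held bar in the tool frame.

```bash
python3 - <<'E'
from h import *
np.set_printoptions(precision=4,suppress=True)
a=cv2.imread('pics/w3.png')
cv2.imwrite('pics/w3c.png',cv2.convertScaleAbs(cv2.resize(a[220:390,180:365],None,fx=3,fy=3,interpolation=cv2.INTER_CUBIC),alpha=1.4))
s=observe()
for zz in(.158,.163,.168):
    p=px2w('wrist',np.array([(139,173),(249,174)])*1.4,s['ee_pos'][2]-zz)
    q=(p-s['ee_pos'])@np.array(s['ee_rot']);print(zz,q,np.linalg.norm(q[0]-q[1]))
# tray points at out position
t=px2w('top',np.array([(655,296),(776,297),(661,74),(777,74)])*[.5,.5]+[130-200,130],[.042,.042,.03,.03]);print(t)
t=px2w('top',np.array([(693,219),(740,220)])*.5+[-70,130],.029);print('bar0 near',t)
E
```

```text
0.158 [[ 0.0224 -0.0273  0.158 ]
 [ 0.0218  0.0286  0.158 ]] 0.05593106970965106
0.163 [[ 0.0204 -0.0284  0.163 ]
 [ 0.0198  0.0297  0.163 ]] 0.0581432162992883
0.168 [[ 0.0185 -0.0295  0.168 ]
 [ 0.0178  0.0308  0.168 ]] 0.06035536288892563
[[ 0.4589  0.1088  0.042 ]
 [ 0.4572 -0.0412  0.042 ]
 [ 0.7526  0.1045  0.03  ]
 [ 0.7521 -0.0498  0.03  ]]
bar0 near [[0.5574 0.0619 0.029 ]
 [0.5559 0.0017 0.029 ]]
```

View pics/w3c.png

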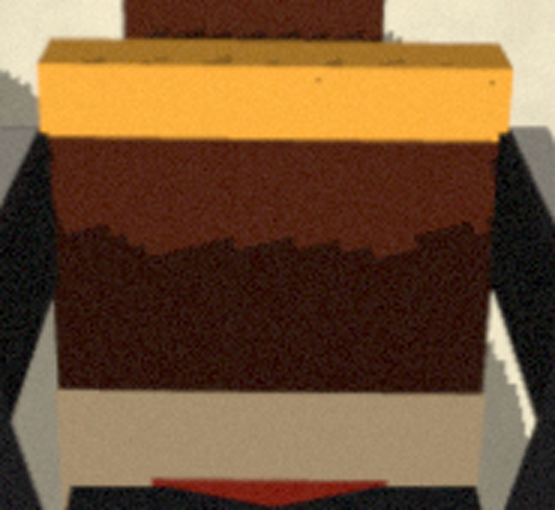

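```bash
python3 - <<'E'
from h import *
np.set_printoptions(precision=4,suppress=True)
a=cv2.imread('pics/top2.png')
cv2.imwrite('pics/t2c.png',cv2.convertScaleAbs(cv2.resize(a[160:290,245:335],None,fx=4.5,fy=4.5,interpolation=cv2.INTER_CUBIC),alpha=1.5))
delta([.487,.0328,.26],np.pi/2-.02)
s=observe()
print(w2px('top',[[.601,.03,.046],[.463,.03,.042],[.557,.03,.029],[.687,.03,.086]]))
E
```

```text
t 9.475 pos [0.5088 0.2167 0.2801] shift [-0.0221 -0.1839  0.02  ] yang 1.3331 turn -0.21773216934034667 q [-0.51  0.44  0.07  1.9  -0.04  0.8   0.91] F [-1.1 -0.7 -1.4] g 0.6794243781335297 48.448766469955444
[[288.9383 221.4381]
 [289.2682 276.2072]
 [288.9614 239.6037]
 [288.9285 184.4821]]
```

View pics/t2c.png

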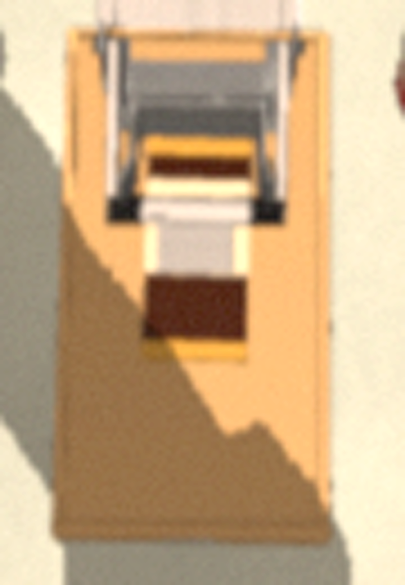

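The crop puts the tongue tip (row 275 → x≈0.601) and panel inner edge (row 520 → x≈0.463) right where predicted. Carry the bar over.

Converted, -0.046 m is -0.736, 0.01 m is 0.16, -0.109 rad is -0.0273.

Call:
pendant(segments=[[0, -0.088, -0.736, 0, 0], [0, -0.088, -0.736, 0, 0], [0, -0.088, -0.736, 0, 0], [0, -0.088, -0.736, 0.16, 0], [0, 0, 0, 0.16, -0.0273], [0, 0, 0, 0, -0.0273], [0, 0, 0, 0, 0], [0, 0, 0, 0, 0]])

```text
time: 10.48
ee_pos: [0.4869, 0.0327, 0.2595]
ee_rot: [[-1.0, 0.022, -0.001], [0.022, 1.0, -0.0], [0.0, -0.0, -1.0]]
force: [-0.0, 0.2, -0.8]
gripper_width: 0.68
grip_force: 48.5
```

```bash
python3 -c "
from h import *
delta([.4875,.0330,.2055],np.pi/2-.02)
cams.camera_model('top')
a=cams.camera('wrist');cv2.imwrite('pics/w4.png',a)"
```

```text
t 10.475 pos [0.4869 0.0327 0.2595] shift [-0.0007  0.0003  0.054 ] yang 1.5485 turn -0.0022854686760738208 q [-0.19  0.38  0.07  2.07 -0.04  0.69  1.45] F [-0.   0.2 -0.8] g 0.6801200718160771 48.51743817329407
```

Converted, 0.027 m is 0.432, -0.012 m is -0.192.

Call:
pendant(segments=[[0, -0.0112, 0, 0.432, 0], [0, 0, 0, 0.432, 0], [0, 0, 0, 0, 0], [0, -0.16, 0, 0, 0], [0, -0.192, 0, 0, 0], [0, -0.192, 0, 0, 0]])

```text
time: 11.28
ee_pos: [0.5228, 0.032, 0.2064]
ee_rot: [[-1.0, 0.02, 0.001], [0.02, 1.0, 0.0], [-0.001, 0.0, -1.0]]
force: [-1.3, 0.4, -2.1]
gripper_width: 0.682
grip_force: 48.7
```

Call:
pendant(segments=[[0, -0.192, 0, 0, 0], [0, -0.192, 0, 0, 0], [0, -0.192, 0, 0, 0], [0, -0.192, 0, 0, 0], [0, 0, 0, 0, 0]])

```text
time: 11.9
ee_pos: [0.5704, 0.031, 0.2056]
ee_rot: [[-1.0, 0.02, 0.001], [0.02, 1.0, -0.0], [-0.001, -0.0, -1.0]]
force: [-0.5, 0.3, -1.9]
gripper_width: 0.688
grip_force: 48.8
```

```bash
python3 -c "
from h import *
delta([.577,.0313,.2055],np.pi/2-.02)
a=cams.camera('wrist');b=cams.camera('side');cv2.imwrite('pics/w5.png',a);cv2.imwrite('pics/s5.png',b)
B=cv2.resize(b[160:280,230:390],None,fx=2.5,fy=2.5,interpolation=cv2.INTER_CUBIC)
c=np.zeros((300,800,3),np.uint8);c[:300,:400]=cv2.resize(a,(400,300));c[:300,400:]=B
cv2.imwrite('pics/c5.png',cv2.convertScaleAbs(c,alpha=1.4))
"
```

```text
t 11.9 pos [0.5704 0.031  0.2056] shift [-0.0066  0.0004  0.0001] yang 1.5508 turn 3.782381763439702e-05 q [-0.15  0.59  0.06  1.88 -0.05  0.67  1.49] F [-0.5  0.3 -1.9] g 0.6878444306932195 48.772040605545044
```

View pics/c5.png

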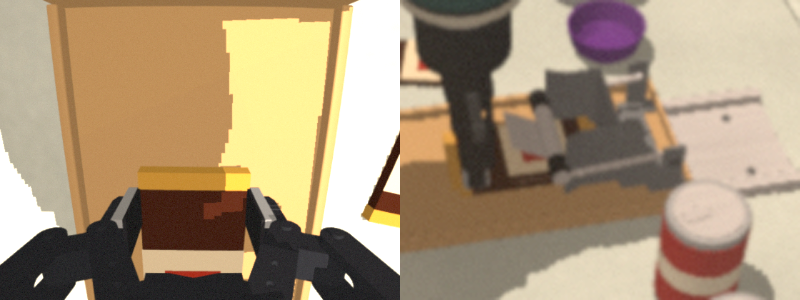

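The bar is under the tongue and squarely aligned. Push the last few mm gently, looking for stop contact.

Converted, -0.004 m is -0.064, -0.0025 m is -0.04.

Call:
pendant(segments=[[0, -0.064, 0, 0, 0], [0, -0.04, 0, 0, 0], [0, 0, 0, 0, 0]])

```text
time: 12.38
ee_pos: [0.5763, 0.0309, 0.2058]
ee_rot: [[-1.0, 0.02, 0.0], [0.02, 1.0, -0.0], [-0.0, -0.0, -1.0]]
force: [-0.6, -0.9, -2.3]
gripper_width: 0.676
grip_force: 48.8
```

Call:
pendant(segments=[[0, -0.024, 0, 0.024, 0], [0, 0, 0, 0, 0]])

```text
time: 12.62
ee_pos: [0.5777, 0.0309, 0.2041]
ee_rot: [[-1.0, 0.02, -0.0], [0.02, 1.0, -0.0], [0.0, -0.0, -1.0]]
force: [1.3, -0.3, -0.9]
gripper_width: 0.681
grip_force: 48.8
```

Converted, -0.001 m is -0.016.

Call:
pendant(segments=[[0, -0.016, 0, 0, 0], [0, -0.016, 0, 0, 0], [0, 0, 0, 0, 0]])

```text
time: 13.0
ee_pos: [0.5796, 0.0308, 0.2041]
ee_rot: [[-1.0, 0.02, -0.0], [0.02, 1.0, -0.0], [0.0, -0.0, -1.0]]
force: [-1.5, -0.3, -0.1]
gripper_width: 0.683
grip_force: 48.8
```

Call:
pendant(segments=[[0, -0.016, 0, 0, 0], [0, 0, 0, 0, 0]])

```text
time: 13.25
ee_pos: [0.5801, 0.0308, 0.2038]
ee_rot: [[-1.0, 0.02, -0.002], [0.02, 1.0, -0.0], [0.002, -0.0, -1.0]]
force: [-5.4, -0.6, -1.7]
gripper_width: 0.684
grip_force: 48.8
```

Stop contact at -5 N. Release, lift and return over the shelf bar.

Converted, -0.06 m is -0.96, -0.03 m is -0.48.

Call:
pendant(segments=[[1, 0.008, 0, 0, 0], [1, 0, 0, 0, 0], [1, 0, 0, 0, 0], [1, 0, 0, -0.48, 0], [1, 0, 0, -0.96, 0]])

```text
time: 13.88
ee_pos: [0.5796, 0.0309, 0.2936]
ee_rot: [[-1.0, 0.02, -0.004], [0.02, 1.0, -0.001], [0.004, -0.001, -1.0]]
force: [1.2, 0.2, 1.0]
gripper_width: 0.997
grip_force: 0.0
```

```bash
python3 -c "
from h import *
delta([.500,.2145,.28],np.pi/2-.245)
b=cams.camera('side');cv2.imwrite('pics/s6.png',b)"
```

```text
t 13.875 pos [0.5796 0.0309 0.2936] shift [0.0832 0.182  0.0138] yang 1.551 turn 0.22521872193550174 q [-0.16  0.47  0.07  1.82 -0.04  0.86  1.48] F [1.2 0.2 1. ] g 0.9968709831295932 0.0
```

Units first: shifts go in shares of 62.5 mm and turns go in shares of 4 rad. So 0.0455 m is 0.728, 0.021 m is 0.336, 0.112 rad is 0.028.

Call:
pendant(segments=[[1, 0.336, 0.728, 0, 0], [1, 0.336, 0.728, 0, 0], [1, 0.336, 0.728, 0, 0], [1, 0.328, 0.728, 0.192, 0], [1, 0, 0, 0, 0.028], [1, 0, 0, 0, 0.028], [1, 0, 0, 0, 0]])

```text
time: 14.8
ee_pos: [0.5003, 0.2147, 0.2823]
ee_rot: [[-0.971, 0.241, 0.0], [0.241, 0.971, -0.0], [-0.0, 0.0, -1.0]]
force: [-0.4, 0.1, -0.2]
gripper_width: 1.002
grip_force: 0.0
```

```bash
python3 -c "
from h import *
delta([.504,.2142,.18],np.pi/2-.245)
a=cams.camera('wrist');b=cams.camera('side');cv2.imwrite('pics/w7.png',a);cv2.imwrite('pics/s7.png',b)
B=cv2.resize(b[160:280,230:390],None,fx=2.2,fy=2.2,interpolation=cv2.INTER_CUBIC)
A=cv2.resize(a[100:340,110:430],None,fx=1.4,fy=1.4,interpolation=cv2.INTER_CUBIC)
c=np.zeros((336,800,3),np.uint8);c[:,:448]=A;c[:264,448:]=B
cv2.imwrite('pics/c7.png',cv2.convertScaleAbs(c,alpha=1.4))
"
```

```text
t 14.8 pos [0.5003 0.2147 0.2823] shift [-0.0037  0.0004  0.1023] yang 1.3278 turn 0.002047953791170176 q [-0.52  0.43  0.07  1.92 -0.04  0.79  0.9 ] F [-0.4  0.1 -0.2] g 1.0016632672134542 0.0
```

View pics/c7.png

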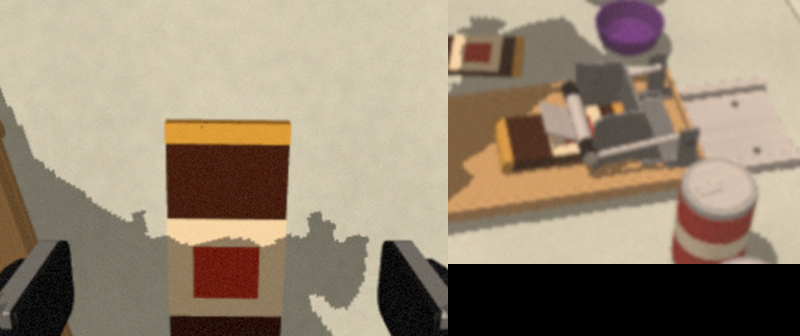

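The side view shows the pile of two squared under the arm. The shelf bar's near edge is at crop (165,121)–(291,122), and its sides run to (170,317)/(282,317).

```bash
python3 - <<'E'
from h import *
np.set_printoptions(precision=4,suppress=True)
C=lambda p:np.array(p)/1.4+[110,100]-.3
t=px2w('wrist',C([(165,122),(291,123),(282,317),(170,317)]),.009)
n=t[:2].mean(0);f=t[2:].mean(0);d=f-n;y=np.arctan2(d[1],d[0]);print(t,'w',np.linalg.norm(t[0]-t[1]),np.linalg.norm(t[2]-t[3]),'yaw',y)
g=n+.02*d/np.linalg.norm(d);print('grasp',g);delta([g[0],g[1],.1735],np.pi/2+y)
E
```

```text
[[0.4775 0.1911 0.009 ]
 [0.4922 0.2489 0.009 ]
 [0.5949 0.2227 0.009 ]
 [0.5806 0.1646 0.009 ]] w 0.059684266339434563 0.059787530475808585 yaw -0.2505464602383143
grasp [0.5042 0.215  0.009 ]
t 14.9 pos [0.5003 0.2145 0.2823] shift [-0.0036  0.0014  0.1088] yang 1.3297 turn 0.009451487906487088 q [-0.52  0.43  0.07  1.92 -0.04  0.79  0.9 ] F [ 0.3 -0.1  0.4] g 1.0026506606872119 0.0
```

Converted, 0.04 m is 0.64, 0.03 m is 0.48, 0.009 rad is 0.0023.

Call:
pendant(segments=[[1, -0.0576, 0.024, 0.48, 0.0023], [1, 0, 0, 0.64, 0], [1, 0, 0, 0.448, 0], [1, 0, 0, 0.16, 0], [0, 0, 0, 0, 0], [0, 0, 0, 0, 0], [0, 0, 0, 0, 0], [0, 0, 0, 0, 0], [0, 0, 0, 0, 0]], force=45)

```text
time: 16.02
ee_pos: [0.5045, 0.2151, 0.1758]
ee_rot: [[-0.968, 0.25, 0.001], [0.25, 0.968, 0.001], [-0.001, 0.001, -1.0]]
force: [-2.4, -1.2, 7.0]
gripper_width: 0.669
grip_force: 46.3
```

Call:
pendant(segments=[[0, 0, 0, -0.08, 0], [0, 0, 0, -0.16, 0], [0, 0, 0, -0.4, 0], [0, 0, 0, -0.48, 0], [0, 0, 0, -0.56, 0], [0, 0, 0, 0, 0]])

```text
time: 16.77
ee_pos: [0.5047, 0.2153, 0.2824]
ee_rot: [[-0.968, 0.25, 0.005], [0.25, 0.968, 0.002], [-0.004, 0.003, -1.0]]
force: [0.1, 0.2, -1.6]
gripper_width: 0.672
grip_force: 48.2
```

```bash
python3 -c "
from h import *
delta([.488,.033,.25],np.pi/2-.02)
a=cams.camera('wrist');cv2.imwrite('pics/w8.png',a)
c=cv2.resize(a[220:390,180:365],None,fx=3,fy=3,interpolation=cv2.INTER_CUBIC)
cv2.imwrite('pics/w8c.png',cv2.convertScaleAbs(c,alpha=1.4))
"
```

```text
t 16.775 pos [0.5047 0.2153 0.2824] shift [-0.0292 -0.1808  0.0319] yang 1.3182 turn -0.23263605171150736 q [-0.52  0.43  0.07  1.91 -0.04  0.79  0.9 ] F [ 0.1  0.2 -1.6] g 0.6720510230860527 48.20176143664867
```

View pics/w8c.png

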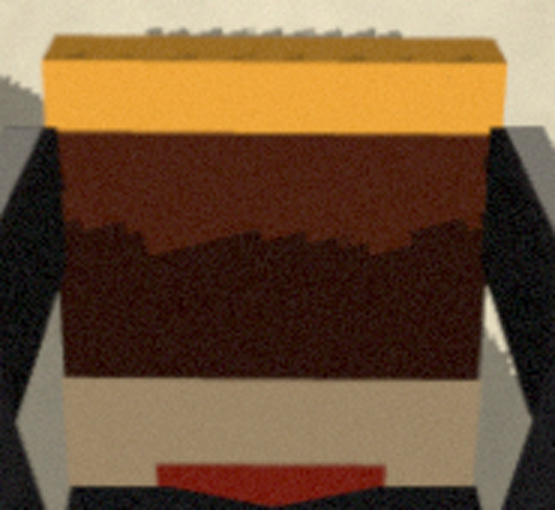

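Bar held level and square (near edge (43,61)–(506,61)). The same insertion again, 9 mm higher.

Converted, -0.0454 m is -0.7264, 0.01 m is 0.16, -0.116 rad is -0.029.

Call:
pendant(segments=[[0, -0.1024, -0.7264, 0, 0], [0, -0.1024, -0.7264, 0, 0], [0, -0.1024, -0.7264, 0, 0], [0, -0.1024, -0.7264, 0.16, 0], [0, 0, 0, 0.16, -0.029], [0, 0, 0, 0, -0.029], [0, 0, 0, 0, 0], [0, 0, 0, 0, 0]])

```text
time: 17.82
ee_pos: [0.4834, 0.0328, 0.259]
ee_rot: [[-1.0, 0.023, -0.0], [0.023, 1.0, -0.0], [0.0, -0.0, -1.0]]
force: [0.5, -0.2, -1.1]
gripper_width: 0.669
grip_force: 48.3
```

```bash
python3 -c "
from h import *
delta([.484,.0330,.2185],np.pi/2-.02)"
```

```text
t 17.825 pos [0.4834 0.0328 0.259 ] shift [-0.0006  0.0002  0.0405] yang 1.5474 turn -0.003442122678453341 q [-0.19  0.38  0.07  2.08 -0.04  0.69  1.45] F [ 0.5 -0.2 -1.1] g 0.6687395543404596 48.26128578744829
```

Converted, 0.0205 m is 0.328, 0.02 m is 0.32, -0.003 rad is -0.0008.

Call:
pendant(segments=[[0, -0.0096, 0, 0.32, -0.0008], [0, 0, 0, 0.328, 0], [0, 0, 0, 0, 0], [0, -0.192, 0, 0, 0], [0, -0.192, 0, 0, 0], [0, -0.192, 0, 0, 0], [0, -0.192, 0, 0, 0], [0, 0, 0, 0, 0]])

```text
time: 18.82
ee_pos: [0.5329, 0.0319, 0.2187]
ee_rot: [[-1.0, 0.018, 0.001], [0.018, 1.0, -0.0], [-0.001, -0.0, -1.0]]
force: [-0.6, 0.1, -2.3]
gripper_width: 0.669
grip_force: 48.6
```

Call:
pendant(segments=[[0, -0.192, 0, 0, 0], [0, -0.192, 0, 0, 0], [0, -0.192, 0, 0, 0], [0, -0.144, 0, 0, 0], [0, 0, 0, 0, 0]])

```text
time: 19.45
ee_pos: [0.5776, 0.0311, 0.2186]
ee_rot: [[-1.0, 0.018, 0.0], [0.018, 1.0, -0.0], [-0.0, -0.0, -1.0]]
force: [-0.5, 0.1, -1.7]
gripper_width: 0.67
grip_force: 48.6
```

```bash
python3 -c "
from h import *
delta([.579,.0311,.2165],np.pi/2-.02)"
```

```text
t 19.45 pos [0.5776 0.0311 0.2186] shift [-0.0014  0.0001  0.0021] yang 1.5528 turn 0.002042712990939277 q [-0.16  0.58  0.06  1.86 -0.05  0.71  1.49] F [-0.5  0.1 -1.7] g 0.6699764251338828 48.647243049927056
```

Converted, 0.002 m is 0.032, -0.001 m is -0.016.

Call:
pendant(segments=[[0, -0.016, 0, 0.032, 0], [0, -0.016, 0, 0, 0], [0, 0, 0, 0, 0]])

```text
time: 19.82
ee_pos: [0.579, 0.0311, 0.2167]
ee_rot: [[-1.0, 0.018, -0.0], [0.018, 1.0, -0.0], [0.0, -0.0, -1.0]]
force: [-0.6, 0.4, -0.9]
gripper_width: 0.669
grip_force: 48.8
```

Call:
pendant(segments=[[0, -0.016, 0, 0, 0], [0, 0, 0, 0, 0]])

```text
time: 20.08
ee_pos: [0.5796, 0.031, 0.2164]
ee_rot: [[-1.0, 0.018, -0.002], [0.018, 1.0, -0.0], [0.002, -0.0, -1.0]]
force: [-5.5, -0.5, -1.0]
gripper_width: 0.669
grip_force: 48.8
```

Contact with the stop. Release and go to the last bar.

Converted, -0.05 m is -0.8, -0.03 m is -0.48.

Call:
pendant(segments=[[1, 0.008, 0, 0, 0], [1, 0, 0, 0, 0], [1, 0, 0, 0, 0], [1, 0, 0, -0.48, 0], [1, 0, 0, -0.8, 0]], quiet=true)

```text
ok
```

Call:
pendant(segments=[[1, 0.288, 0.928, 0, 0], [1, 0.288, 0.928, 0, 0], [1, 0.288, 0.928, 0, 0], [1, 0.288, 0.928, 0, 0], [1, 0.288, 0.928, 0, 0], [1, 0.288, 0.928, 0.16, 0], [1, 0, 0, 0, 0], [1, 0, 0, 0, 0]])

```text
time: 21.7
ee_pos: [0.4779, 0.3807, 0.2866]
ee_rot: [[-1.0, 0.018, 0.0], [0.018, 1.0, -0.001], [-0.0, -0.001, -1.0]]
force: [1.2, 0.1, 0.5]
gripper_width: 1.002
grip_force: 0.0
```

```bash
python3 -c "
from h import *
delta([.46,.379,.28],np.pi/2-.02)
a=cams.camera('wrist');b=cams.camera('side');cv2.imwrite('pics/w9.png',a);cv2.imwrite('pics/s9.png',b)
B=cv2.resize(b[160:280,230:390],None,fx=2.2,fy=2.2,interpolation=cv2.INTER_CUBIC)
A=cv2.resize(a[100:340,110:430],None,fx=1.4,fy=1.4,interpolation=cv2.INTER_CUBIC)
c=np.zeros((336,800,3),np.uint8);c[:,:448]=A;c[:264,448:]=B
cv2.imwrite('pics/c9.png',cv2.convertScaleAbs(c,alpha=1.4))
"
```

```text
t 21.7 pos [0.4779 0.3807 0.2866] shift [ 0.0179 -0.002   0.0066] yang 1.553 turn 0.0022117321214187857 q [-0.72  0.52 -0.01  1.75  0.    0.87  0.83] F [1.2 0.1 0.5] g 1.0017690500701328 0.0
```

View pics/c9.png

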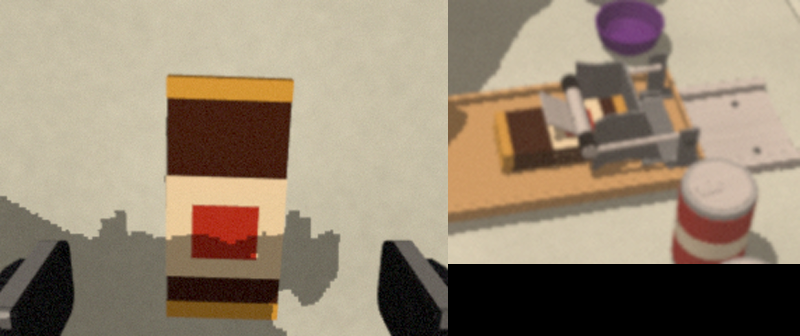

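The pile of three is squared under the arm. The last bar is undisturbed, crop corners (167,76),(293,79),(277,320),(167,317).

```bash
python3 - <<'E'
from h import *
np.set_printoptions(precision=4,suppress=True)
C=lambda p:np.array(p)/1.4+[110,100]-.3
t=px2w('wrist',C([(167,76),(293,80),(277,320),(167,317)]),.009)
n=t[:2].mean(0);f=t[2:].mean(0);d=f-n;y=np.arctan2(d[1],d[0]);print(t,'w',np.linalg.norm(t[0]-t[1]),np.linalg.norm(t[2]-t[3]),'L',np.linalg.norm(d),'yaw',y)
g=n+.02*d/np.linalg.norm(d);print('grasp',g);delta([g[0],g[1],.1745],np.pi/2+y)
E
```

```text
[[0.4404 0.3533 0.009 ]
 [0.4435 0.4127 0.009 ]
 [0.5741 0.4063 0.009 ]
 [0.571  0.3464 0.009 ]] w 0.059449307091624826 0.05993655633272387 L 0.13079043040457985 yaw -0.051150861797957796
grasp [0.4619 0.382  0.009 ]
t 21.8 pos [0.4785 0.3798 0.2869] shift [0.0167 0.0019 0.1124] yang 1.5512 turn 0.03156695741244797 q [-0.72  0.52 -0.01  1.75  0.    0.87  0.83] F [ 0.2 -0.2 -0.3] g 0.9986625844044164 0.0
```

Converted, 0.04 m is 0.64, 0.032 m is 0.512, 0.031 rad is 0.0078.

Call:
pendant(segments=[[1, 0.2672, 0.032, 0.48, 0.0078], [1, 0, 0, 0.64, 0], [1, 0, 0, 0.512, 0], [1, 0, 0, 0.16, 0], [0, 0, 0, 0, 0], [0, 0, 0, 0, 0], [0, 0, 0, 0, 0], [0, 0, 0, 0, 0], [0, 0, 0, 0, 0]], force=45)

```text
time: 22.92
ee_pos: [0.4617, 0.3832, 0.1766]
ee_rot: [[-0.999, 0.049, 0.002], [0.049, 0.999, 0.001], [-0.002, 0.001, -1.0]]
force: [-1.8, -3.7, 6.9]
gripper_width: 0.668
grip_force: 46.2
```

Call:
pendant(segments=[[0, 0, 0, -0.08, 0], [0, 0, 0, -0.16, 0], [0, 0, 0, -0.4, 0], [0, 0, 0, -0.48, 0], [0, 0, 0, -0.56, 0], [0, 0, 0, 0, 0]])

```text
time: 23.68
ee_pos: [0.4617, 0.3838, 0.2832]
ee_rot: [[-0.999, 0.049, 0.004], [0.049, 0.999, 0.003], [-0.004, 0.004, -1.0]]
force: [0.7, -0.0, -2.0]
gripper_width: 0.662
grip_force: 48.2
```

```bash
python3 - <<'E'
from h import *
delta([.484,.033,.265],np.pi/2-.02)
a=cams.camera('wrist');cv2.imwrite('pics/w10.png',a)
# gold near end: top-edge row and width
h=cv2.cvtColor(a,cv2.COLOR_BGR2HSV);m=cv2.inRange(h,(12,130,60),(28,255,255))[225:300,180:365]
ys,xs=np.nonzero(m);r,c=np.bincount(ys,minlength=75),None
for y in range(0,60,3):
    q=np.nonzero(m[y])[0]
    if len(q)>20:print(y+225,q.min()+180,q.max()+180)
E
```

```text
t 23.675 pos [0.4617 0.3838 0.2832] shift [-0.0393 -0.3493  0.0171] yang 1.522 turn -0.02883813543671332 q [-0.74  0.51 -0.    1.78  0.    0.85  0.78] F [ 0.7 -0.  -2. ] g 0.6617081771292225 48.150243842974305
231 198 343
234 197 345
237 195 346
240 195 348
243 195 348
246 195 347
249 195 347
252 195 347
255 196 347
258 196 346
261 197 346
```

Converted, -0.0499 m is -0.7984, -0.0056 m is -0.0896, -0.029 rad is -0.0073.

Call:
pendant(segments=[[0, -0.0896, -0.7984, 0, 0], [0, -0.0896, -0.7984, 0, 0], [0, -0.0896, -0.7984, 0, 0], [0, -0.0896, -0.7984, 0, 0], [0, -0.0896, -0.7984, 0, 0], [0, -0.0896, -0.7984, 0, 0], [0, -0.0896, -0.7984, 0.24, 0], [0, 0, 0, 0, -0.0073], [0, 0, 0, 0, 0], [0, 0, 0, 0, 0]])

```text
time: 24.98
ee_pos: [0.4832, 0.0335, 0.2647]
ee_rot: [[-1.0, 0.019, -0.0], [0.019, 1.0, 0.0], [0.0, 0.0, -1.0]]
force: [0.3, 0.4, -1.5]
gripper_width: 0.661
grip_force: 48.1
```

```bash
python3 -c "
from h import *
delta([.484,.0330,.2275],np.pi/2-.02)"
```

```text
t 24.975 pos [0.4832 0.0335 0.2647] shift [-0.0008 -0.0005  0.0372] yang 1.5521 turn 0.0013507654491542453 q [-0.2   0.37  0.07  2.07 -0.04  0.7   1.46] F [ 0.3  0.4 -1.5] g 0.6614347443466533 48.116414761170745
```

Converted, 0.02 m is 0.32, 0.0172 m is 0.2752.

Call:
pendant(segments=[[0, -0.0128, -0.008, 0.32, 0], [0, 0, 0, 0.2752, 0], [0, 0, 0, 0, 0], [0, -0.192, 0, 0, 0], [0, -0.192, 0, 0, 0], [0, -0.192, 0, 0, 0], [0, -0.192, 0, 0, 0], [0, 0, 0, 0, 0]])

```text
time: 25.98
ee_pos: [0.5329, 0.0309, 0.2275]
ee_rot: [[-1.0, 0.02, 0.001], [0.02, 1.0, -0.0], [-0.001, -0.0, -1.0]]
force: [0.9, 0.1, -0.5]
gripper_width: 0.662
grip_force: 48.1
```

Call:
pendant(segments=[[0, -0.192, 0, 0, 0], [0, -0.192, 0, 0, 0], [0, -0.192, 0, 0, 0], [0, -0.144, 0, 0, 0], [0, 0, 0, 0, 0]])

```text
time: 26.6
ee_pos: [0.5776, 0.0301, 0.2274]
ee_rot: [[-1.0, 0.02, 0.0], [0.02, 1.0, -0.0], [-0.0, -0.0, -1.0]]
force: [1.1, -0.7, -1.4]
gripper_width: 0.663
grip_force: 48.0
```

Call:
pendant(segments=[[0, -0.016, 0, 0.032, 0], [0, 0, 0, 0, 0]])

```text
time: 26.85
ee_pos: [0.5778, 0.0301, 0.2253]
ee_rot: [[-1.0, 0.02, -0.0], [0.02, 1.0, -0.0], [0.0, -0.0, -1.0]]
force: [-0.2, 1.2, -0.8]
gripper_width: 0.661
grip_force: 48.4
```

Converted, -0.001 m is -0.016.

Call:
pendant(segments=[[0, -0.016, 0, 0, 0], [0, 0, 0, 0, 0]])

```text
time: 27.1
ee_pos: [0.579, 0.0301, 0.2256]
ee_rot: [[-1.0, 0.02, 0.0], [0.02, 1.0, -0.0], [-0.0, -0.0, -1.0]]
force: [-0.5, -0.1, 0.2]
gripper_width: 0.664
grip_force: 48.4
```

Call:
pendant(segments=[[0, -0.016, 0, 0, 0], [0, 0, 0, 0, 0]])

```text
time: 27.35
ee_pos: [0.5798, 0.03, 0.2253]
ee_rot: [[-1.0, 0.02, -0.001], [0.02, 1.0, -0.0], [0.001, -0.0, -1.0]]
force: [-3.6, -0.0, -1.5]
gripper_width: 0.662
grip_force: 48.4
```

Converted, 0.06 m is 0.96, -0.05 m is -0.8.

Call:
pendant(segments=[[1, 0.008, 0, 0, 0], [1, 0, 0, 0, 0], [1, 0, 0, 0, 0], [1, 0, 0, -0.48, 0], [1, 0, 0, -0.8, 0], [1, 0.96, 0, 0, 0], [1, 0.96, 0, 0, 0], [1, 0, 0, 0, 0]])

```text
time: 28.35
ee_pos: [0.4562, 0.0324, 0.3055]
ee_rot: [[-1.0, 0.019, -0.002], [0.019, 1.0, 0.0], [0.002, -0.0, -1.0]]
force: [1.7, -0.3, 0.7]
gripper_width: 1.001
grip_force: 0.0
```

```bash
python3 - <<'E'
from h import *
delta([.458,.0338,.2],-.02)
a=cams.camera('wrist');b=cams.camera('side');t=cams.camera('top')
for n,i in zip('abt',(a,b,t)):cv2.imwrite(f'pics/k_{n}.png',i)
c=np.zeros((600,800,3),np.uint8)
c[:300,:400]=cv2.resize(a,(400,300));c[:300,400:]=cv2.resize(b[160:280,230:390],(400,300),interpolation=cv2.INTER_CUBIC)
c[300:,:400]=cv2.resize(t,(400,300));c[300:,400:]=cv2.resize(b,(400,300))
cv2.imwrite('pics/k.png',cv2.convertScaleAbs(c,alpha=1.4))
E
```

```text
t 28.35 pos [0.4562 0.0324 0.3055] shift [-0.002   0.0014  0.1055] yang 1.5516 turn -1.5700150257907963 q [-0.21  0.26  0.08  2.11 -0.03  0.78  1.44] F [ 1.7 -0.3  0.7] g 1.0009310098849098 0.0
```

View pics/k.png

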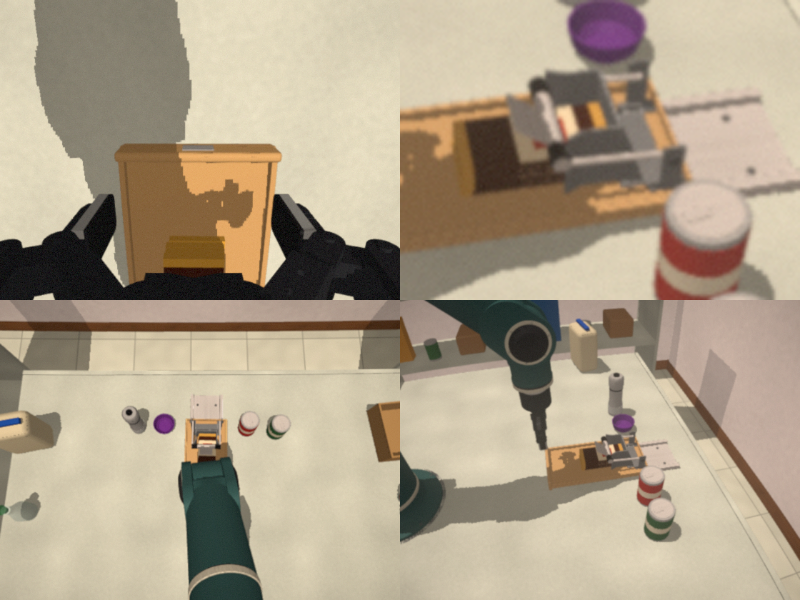

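All four bars sit in a squared pile under the arm, no bar is left on the shelf, and the cans, grinder and bowl are untouched. Turn and pinch the panel to push it home.

Converted, 0.1745 rad is 0.0436.

Call:
pendant(segments=[[1, 0, 0, 0, 0.0436], [1, 0, 0, 0, 0.0436], [1, 0, 0, 0, 0.0436], [1, 0, 0, 0, 0.0436], [1, 0, 0, 0, 0.0436], [1, 0, 0, 0, 0.0436], [1, 0, 0, 0, 0.0436], [1, 0, 0, 0, 0.0436], [1, 0, 0, 0, 0.0436], [1, 0, 0, 0, 0]])

```text
time: 29.75
ee_pos: [0.4604, 0.0326, 0.3054]
ee_rot: [[0.018, 1.0, 0.0], [1.0, -0.018, -0.001], [-0.001, 0.0, -1.0]]
force: [0.4, -0.1, 0.2]
gripper_width: 0.999
grip_force: 0.0
```

```bash
python3 -c "
from h import *
delta([.458,.0338,.2],-.02)"
```

```text
t 29.75 pos [0.4604 0.0326 0.3054] shift [ 0.0012 -0.0025  0.1054] yang -0.0184 turn 0.001556493302810491 q [-0.45  0.27  0.35  2.11 -0.13  0.78 -0.03] F [ 0.4 -0.1  0.2] g 0.9992169841058949 0.0
```

Converted, 0.04 m is 0.64, 0.025 m is 0.4.

Call:
pendant(segments=[[1, 0.016, -0.04, 0.64, 0], [1, 0, 0, 0.64, 0], [1, 0, 0, 0.4, 0], [0, 0, 0, 0, 0], [0, 0, 0, 0, 0], [0, 0, 0, 0, 0], [0, 0, 0, 0, 0], [0, 0, 0, 0, 0], [0, 0, 0, 0, 0]], force=60)

```text
time: 30.88
ee_pos: [0.4588, 0.0336, 0.2017]
ee_rot: [[0.019, 1.0, 0.006], [1.0, -0.019, 0.0], [0.0, 0.006, -1.0]]
force: [10.8, 0.1, 0.4]
gripper_width: 0.094
grip_force: 62.8
```

Call:
pendant(segments=[[0, 0, 0.08, 0, 0], [0, 0, 0.128, 0, 0], [0, 0, 0.16, 0, 0], [0, 0, 0.16, 0, 0], [0, 0, 0.16, 0, 0], [0, 0, 0.16, 0, 0], [0, 0, 0.16, 0, 0], [0, 0, 0.16, 0, 0], [0, 0, 0.128, 0, 0], [0, 0, 0.08, 0, 0]])

```text
time: 32.12
ee_pos: [0.5435, 0.0318, 0.2017]
ee_rot: [[0.019, 1.0, 0.001], [1.0, -0.019, 0.0], [0.0, 0.001, -1.0]]
force: [-1.9, -0.4, 14.8]
gripper_width: 0.097
grip_force: 64.7
```

Call:
pendant(segments=[[0, 0, 0.048, 0, 0], [0, 0, 0.032, 0, 0], [0, 0, 0, 0, 0], [0, 0, 0, 0, 0]])

```text
time: 32.62
ee_pos: [0.5491, 0.0317, 0.2017]
ee_rot: [[0.019, 1.0, 0.003], [1.0, -0.019, 0.0], [0.0, 0.003, -1.0]]
force: [4.8, 0.3, 6.8]
gripper_width: 0.096
grip_force: 63.6
```

Converted, 0.002 m is 0.032, 0.001 m is 0.016.

Call:
pendant(segments=[[0, 0, 0.032, 0, 0], [0, 0, 0.016, 0, 0], [0, 0, 0, 0, 0]])

```text
time: 33.0
ee_pos: [0.5503, 0.0316, 0.2015]
ee_rot: [[0.019, 1.0, -0.002], [1.0, -0.019, 0.001], [0.001, -0.002, -1.0]]
force: [-16.5, 0.3, 28.5]
gripper_width: 0.096
grip_force: 66.5
```

Call:
pendant(segments=[[0, 0, 0.016, 0, 0], [0, 0, 0, 0, 0]])

```text
time: 33.25
ee_pos: [0.5506, 0.0316, 0.2015]
ee_rot: [[0.019, 1.0, -0.004], [1.0, -0.019, 0.001], [0.001, -0.004, -1.0]]
force: [-22.9, 0.7, 34.3]
gripper_width: 0.1
grip_force: 67.4
```

Against the end stop (-23 N with no travel). Ease off, release, back away and look.

Converted, -0.06 m is -0.96, -0.05 m is -0.8.

Call:
pendant(segments=[[0, 0, -0.048, 0, 0], [1, 0, 0, 0, 0], [1, 0, 0, 0, 0], [1, 0, 0, 0, 0], [1, 0, 0, -0.64, 0], [1, 0, 0, -0.96, 0], [1, 0, -0.8, 0, 0], [1, 0.48, -0.8, 0, 0], [1, 0.96, 0, 0, 0], [1, 0, 0, 0, 0]])

```text
time: 34.5
ee_pos: [0.4503, 0.1274, 0.3007]
ee_rot: [[0.014, 1.0, 0.0], [1.0, -0.014, 0.001], [0.001, 0.0, -1.0]]
force: [0.3, -1.5, -0.2]
gripper_width: 1.002
grip_force: 0.0
```

```bash
python3 - <<'E'
from h import *
np.set_printoptions(precision=1,suppress=True)
b=cams.camera('side');t=cams.camera('top')
cv2.imwrite('pics/ft.png',t);cv2.imwrite('pics/fs.png',b)
print(w2px('top',[[.5432,.033,.042],[.8432,.1036,.03]]))
c=np.zeros((600,800,3),np.uint8)
c[:520,:400]=cv2.resize(t[120:250,240:340],(400,520),interpolation=cv2.INTER_CUBIC);c[:300,400:]=cv2.resize(b[160:280,230:390],(400,300),interpolation=cv2.INTER_CUBIC)
c[300:,400:]=cv2.resize(b,(400,300))
cv2.imwrite('pics/f.png',cv2.convertScaleAbs(c,alpha=1.4))
E
```

```text
[[287.9 244.2]
 [261.1 135.1]]
```

View pics/f.png

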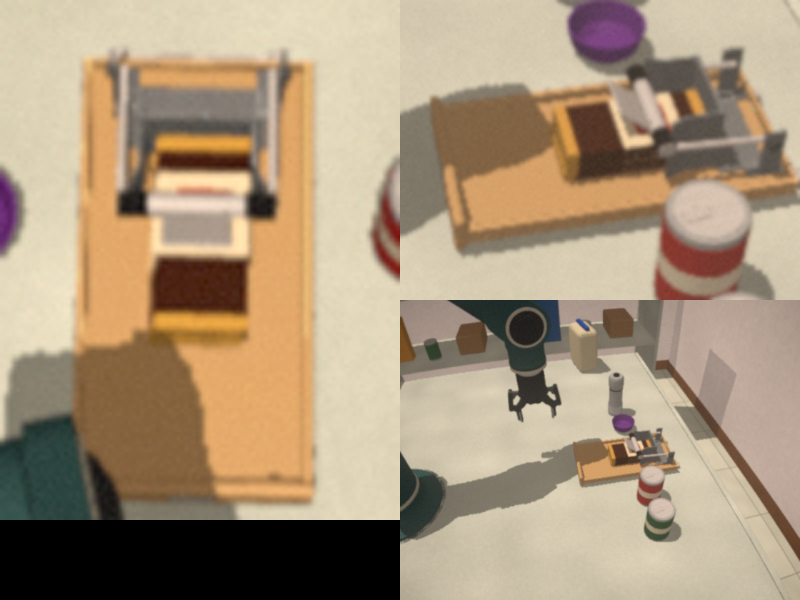

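The tray's edges are back at their starting pixels (rows 135 and 245). The four-bar pile is square under the arm, and the robot is touching nothing.

```bash
python3 -c "
from cell import ctrl, cams, job, observe
print(job.hand_in())"
```

```text
the job is handed in; nothing more can be done
None
```

I drew the tray out to its end stop, tucked all three loose bars under the keeper arm against the back stop, and pushed the tray home. The last pictures show the pile squared up and the cans, grinder and bowl in place; the job is handed in, but no verdict came back.

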